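# Release the tube holder from the shaker's left-hand nut

## Robot

A 7-joint arm with a two-finger parallel gripper is mounted at the origin on the work surface. World frame = base frame: x ahead of the robot, y to its left, z up, the work surface at z = 0. Lengths are in m, angles in rad, forces in N, time in s.
With the tool pointing down it reaches from about 0.375 to 0.925 m from the base axis. Payload 3.1 kg.
Tool frame: the origin (TCP) lies on the centre line of the jaws, within the pads' length; the fingertips stand manip.tips_ahead ahead of it and the grasp point (between the pads) lies 2 mm behind it (manip.tips_ahead is the distance from the TCP to the fingertips, in m); z points along the fingers, y is the line along which they close (so a half turn about z gives the same grasp; the last joint's range is limited). The gripper opens to 85 mm and grips with 20 to 120 N. Pads are 22 mm wide; open, the fingers measure 114 mm over their backs; the gripper's body (76 mm by 85 mm) begins 54 mm behind the grasp point. The pads swing forward as they close: fully open they stand 13 mm farther back than shut.
Start: joints at [-1.284, 0.383, 0.044, 1.598, -0.018, 1.161, -0.05], TCP at [0.244, 0.602, 0.248] pointing down, gripper open.
Joint ranges: [-2.61, 2.61], [-0.41, 2.15], [-1.48, 1.57], [0, 2.5], [-1.57, 4.71], [0.05, 1.97], [-2.85, 2.85]. Speed limits (rad/s): [2.79, 2.79, 3.14, 3.14, 3.14, 3.14, 3.14].

## Interface

Orientations are given as a unit quaternion [x, y, z, w].
In Python, from bench import manip gives the robot as it stands.
- The arm moves only by the shell command python3 -m inch 'ROWS' [FORCE]. ROWS is JSON, a list of rows, each a list of 7 numbers: the shift along the tool's x, y, z each as a share of 0.15 m, from -1 to 1, then the turn, a rotation vector about the tool's x, y, z each as a share of 45 degrees, from -1 to 1, then the finger opening in mm, from 0 to 85.4. In form: [[dx, dy, dz, rx, ry, rz, gripper], ...]. A call has 1 to 20 rows; each row is the pose to reach, as a shift and turn from the pose commanded when the call began, along the tool's axes at that moment; what a row does not reach only later rows make up. A row lasts 1/8 s, in which the tool goes at most 62.5 mm and 10.7 degrees, less where a joint would pass 70% of its speed; a pose out of reach is approached as far as the arm can. A call with a number of a shift or a turn outside -1 to 1 is refused whole. A call with a gripper value outside its range is refused whole. The fingers move at their own pace and stop on an object; FORCE is the grip in N (left out, the last holds). Time passes only in rows, so rows that repeat a pose let the fingers close. It gives the time, the measured TCP pose, the force, the opening and the grip force at its end, in the units of the state.
- manip.read_state(): the state, without advancing time (a new reading comes with each control period).
- manip.capture(name): name is "scene" or "side" or "wrist"; returns the picture (420x560x3 uint8, red, green, blue); there is no depth.
- manip.camera_params(name): a dict with "fx", "fy", "cx", "cy" (pixels), "origin" and "rotation" of the camera in the world; the wrist camera has in their place "tool_from_camera" (4x4, takes a point from camera to tool coordinates, whose origin is the TCP and whose axes are the flange's). Camera axes: x right, y up, looking along -z (the intrinsics and any distortion apply to the point x, -y, -z); pixel columns grow to the right and rows downward; lengths in m; the calibration is good to about 2 mm. A picture is of the moment at which its call begins: read the wrist's pose just before it. camera_params takes no time and is no camera call.
- manip.job_done(): hands the job in; it is judged then, once.
The state is a dict: "clock": time; "joint_pos": joint angles; "dq": joint speeds; "joint_efforts": joint torques, N m; "position": TCP position; "eef_rot": TCP orientation; "wrist_force": force on the tool from outside, world axes, zero at the start; "ft_torque": the same for the moment, N m; "gripper_width": opening from 0.0 (shut) to 1.0 (fully open); "grasp_force": force on a finger pad.
Only numpy, scipy, OpenCV 4.12 (cv2) and the standard library are available. Lean on these libraries where they do the work, as an engineer would, in place of code of your own. Each camera call takes 0.05 s, during which the arm holds its last target. There are 200 camera calls.

## Task

The slotted tube holder is clamped on the little shaker by a winged nut with a left-hand thread. Loosen the nut by turning it clockwise, feeling that it gives, until it comes up firmly against its stop, which lies at a different point each time - do not force it there, nor tighten it. Then draw the holder out level from under the nut by its black grip, lay it gently and flat in the low white tray, and leave everything else where it stands.

Things in the scene. Friction and masses are not known exactly. Their poses are not given: they have to be found in the camera images.
- shaker: Grey tube shaker, heavy and fixed, 170 (x) by 150 (y) mm, its dark flat deck 80 mm above the bench. Origin: centre of its underside, straight below the nut's axis; its own -x is the side where the holder comes out. Two rails on the deck, 5 mm high and 88 mm apart inside, run along its x and guide the holder.
- nut: Steel winged nut on the shaker's upright spindle. Origin: centre of its underside, on the axis, z up, 86 mm above the bench when done up (just clear of the holder's plate). Flange 32 mm across, 5 mm high; hub 18 mm across, to 14 mm; then the flat upright wing. Its yaw differs each time. Left-hand thread: turned clockwise seen from above it loosens, and climbs 3 mm per rad.
- nut_wing (a point): Centre of the nut's wing, on the axis, 27 mm above the nut's origin. The wing is 46 mm long (nut's x), 11 mm thick (its y), 28 mm high. Turning friction 0.15 N m; it stays where left. Anticlockwise it is hard up at once. After 1.7 to 2.7 rad clockwise (not known beforehand) a hidden stop ends its travel; it cannot come off. A grip should climb with it.
- bushing (a joint): Twist of the nut's spindle in its rubber bushing, rad, clockwise positive, 0 unloaded; 0.4 rad per N m put on the nut, so the nut moves by this besides its own turn: about 0.06 while it turns, more at the stop, negative if turned the wrong way. Firmly against the stop: over 0.14 (0.35 N m) held 0.1 s. The bushing tears beyond 0.36 (0.9 N m) either way.
- holder: Loose slotted tube holder, about 0.25 kg, an aluminium plate 6 mm thick on the deck, from -80 to +30 mm in its x, 84 mm wide (y). Origin: in its underside, on the nut's axis while clamped. White tube caps, 4 mm high, line its long sides. A slot 16 mm wide, from x = -8 mm out through the +x end, straddles the 10 mm spindle.
- holder_mid (a point): Middle of the holder's plate, in its underside (holder x = -25 mm). The plate leaves only by sliding along its own -x, 45 mm or more, before it is lifted. Two lips on it, 4 mm high at x = 20 to 27 mm beside the slot, catch on the nut's flange until the nut has climbed 4 mm; with the nut at its stop they pass under by 1.4 mm or more: draw the plate level.
- holder_grip (a point): Centre of the holder's black upright grip, at holder x = -68 mm, 25 mm above its underside. The grip is 12 mm (x) by 50 mm (y) and reaches from 6 to 44 mm above the underside.
- tray: Low white tray, heavy, fixed, 190 (x) by 140 (y) mm outside, walls 5 mm thick and 16 mm high, floor 5 mm thick. Origin: centre of its underside.
- tray_in (a point): Centre of the tray's inner floor, 5 mm above the bench.
- pen: Marker pen, 137 by 12 mm, lying along x between shaker and tray; leave it alone.
- pink_rack: Pink tube rack, 100 by 200 by 36 mm, to the right; leave it alone.
- green_rack: Green tube rack, 70 by 200 by 41 mm, at the far side; leave it alone.
- tip_box: Blue tip box with a clear lid, 89 by 124 by 63 mm, at the far side; leave it alone.
- bottle: Amber bottle, 48 mm across, 95 mm high, standing near the robot; leave it alone.
- jar: Clear jar, 64 mm across, 60 mm high, standing to the left; leave it alone.
Things that resemble listed ones, but are neither listed nor needed, are in the scene too. What is shaped like the holder but purple or yellow is not meant.

How it is judged:
By the outcome, as a careful person would: the job done as asked, in the order asked, and still so for the second after the job is handed in, with the robot touching nothing.
It also fails if it takes over 72 s, if anything falls off the work surface, if the arm or the gripper's body presses on something with over 40 N, if the wrist force passes 120 N, or if a joint passes its speed limit or range.

## Working session

There is one attempt and no reset: what is moved stays moved. The work goes in short steps, Python scripts to look and compute and a shell command to move; the robot and the scene stay as the last step left them, time stands still between calls to the robot, and variables do not carry over. Pictures are saved under pics/ and viewed, at most 10 in all, crops included, and the job is handed in when it is done.

```bash
ls; mkdir -p pics
python3 - <<'E'
from bench import manip
import cv2
print(manip.read_state(), manip.tips_ahead)
for n in("scene","side","wrist"):
    print(n,manip.camera_params(n))
    cv2.imwrite(f"pics/{n}0.png",manip.capture(n)[:,:,::-1])
E
```

```text
pics
{'clock': 0.0, 'joint_pos': array([-1.28380737,  0.38386683,  0.04383577,  1.59960023, -0.01791311,
        1.16117219, -0.04991167]), 'dq': array([ 0.00015035, -0.00074347, -0.0013826 ,  0.00017042,  0.00054481,
       -0.00017536,  0.00215928]), 'joint_efforts': array([-4.62025182e-04, -4.33449161e+01,  1.02475036e+00, -2.49514854e+01,
        1.07849014e-02,  1.13683648e-02, -2.96917264e-06]), 'position': array([0.24364838, 0.60163191, 0.24685438]), 'eef_rot': array([ 1.91179760e-01,  9.81554144e-01, -1.31360896e-03, -1.88240314e-04]), 'wrist_force': array([ 0.25652855, -0.49920607, -0.19864306]), 'ft_torque': array([ 0.0256513 , -0.02467586,  0.00328009]), 'grasp_force': 0.0, 'gripper_width': 1.0004042590837376} 0.017
scene {'fx': 419.7914345589185, 'fy': 419.7914345589185, 'cx': 280.58014072895793, 'cy': 213.15019682467073, 'origin': array([ 1.00556476, -0.8414156 ,  0.83293162]), 'rotation': array([0.42643157, 0.10696231, 0.24607796, 0.86380601])}
side {'fx': 497.9362535738191, 'fy': 497.9362535738191, 'cx': 280.4832835757025, 'cy': 203.58833799236257, 'origin': array([-0.29438797, -0.79701411,  0.74086881]), 'rotation': array([ 0.46060269, -0.19984918, -0.32912875,  0.79973729])}
wrist {'fx': 365.41568661016447, 'fy': 365.41568661016447, 'cx': 280.23110343614314, 'cy': 214.75783364039927, 'tool_from_camera': array([[ 2.17245300e-05,  9.55822550e-01,  2.93944303e-01,
         7.47961388e-02],
       [ 9.99999824e-01,  1.53532238e-04, -5.73149741e-04,
         2.88004882e-04],
       [-5.92959373e-04,  2.93944263e-01, -9.55822378e-01,
        -1.24295320e-01],
       [ 0.00000000e+00,  0.00000000e+00,  0.00000000e+00,
         1.00000000e+00]])}
```

View pics/scene0.png

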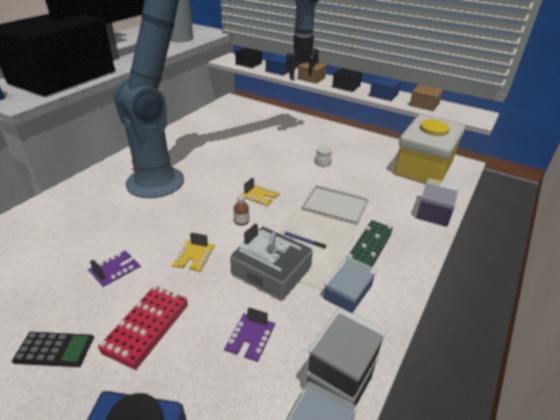

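View pics/side0.png

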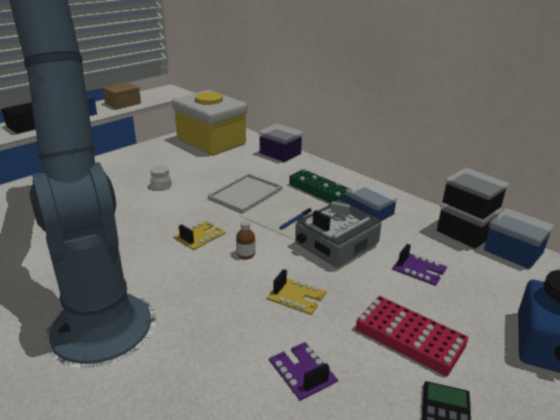

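Scene picture: the shaker is at (272,260), with the aluminium holder's black grip at (251,234) and the nut wing at (271,243). The tray is at (336,204) and the pen at (305,240). In the side picture the shaker is at (340,232), the grip at (320,221), the wing at (341,210) and the tray at (246,192). The purple and yellow holder look-alikes lie on the bench. Only the aluminium one sits on the shaker.

```bash
cat > h.py <<'E'
import numpy as np, cv2
from bench import manip
from scipy.spatial.transform import Rotation as R
def cam(name,st=None):
    p=manip.camera_params(name)
    if name=="wrist":
        st=st or manip.read_state(); T=p["tool_from_camera"]; Rt=R.from_quat(st["eef_rot"]).as_matrix()
        return p,Rt@T[:3,:3],Rt@T[:3,3]+st["position"]
    return p,R.from_quat(p["rotation"]).as_matrix(),np.array(p["origin"])
def ray(c,u,v):
    p,M,o=c; d=M@np.array([(u-p["cx"])/p["fx"],-(v-p["cy"])/p["fy"],-1]); return o,d/np.linalg.norm(d)
def onz(c,u,v,z):
    o,d=ray(c,u,v); return o+d*(z-o[2])/d[2]
def tri(c1,a,c2,b):
    o1,d1=ray(c1,*a);o2,d2=ray(c2,*b)
    s=np.linalg.lstsq(np.c_[d1,-d2],o2-o1,rcond=None)[0]
    p,q=o1+s[0]*d1,o2+s[1]*d2
    return (p+q)/2,np.linalg.norm(p-q)
def proj(c,P):
    p,M,o=c; x=M.T@(np.asarray(P)-o); return np.array([p["cx"]-p["fx"]*x[0]/x[2],p["cy"]+p["fy"]*x[1]/x[2]])
E
python3 - <<'E'
from h import *
s,d=cam("scene"),cam("side")
for n,a,b in(("wing",(271,243),(341,210)),("grip",(251,234),(320,221)),("tray",(336,204),(246,192)),("bottle",(241,212),(246,243)),("pen",(305,240),(297,217))):
    print(n,tri(s,a,d,b))
a=manip.read_state();print(R.from_quat(a["eef_rot"]).as_matrix().round(3))
E
```

```text
wing (array([ 0.58433416, -0.1554167 ,  0.110245  ]), np.float64(0.0007242031069505998))
grip (array([ 0.5158358 , -0.14594006,  0.10248269]), np.float64(0.0015809119728371307))
tray (array([0.60247974, 0.22386547, 0.00606163]), np.float64(0.000692832471513139))
bottle (array([ 0.38768697, -0.01589283,  0.03618594]), np.float64(0.0017986338909786487))
pen (array([0.60279648, 0.00752868, 0.00931267]), np.float64(0.002909053794373808))
[[-0.927  0.375 -0.001]
 [ 0.375  0.927 -0.002]
 [-0.    -0.002 -1.   ]]
```

View pics/wrist0.png

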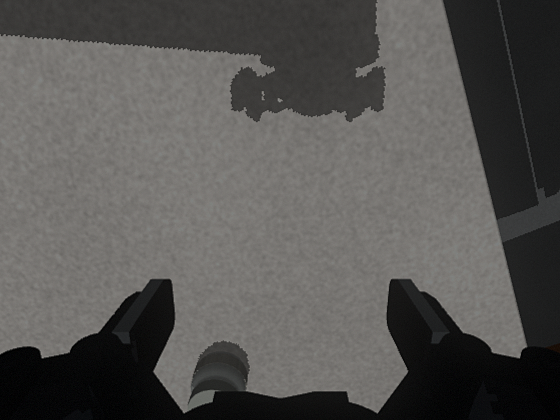

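The triangulated heights match: wing 0.110 m against 0.113 expected, tray floor 0.006 m. The wrist picture shows only bare bench. Next I move over the nut.

```bash
python3 -m inch '[[-0.33,-0.33,-0.12,0,0,0,85],[-0.66,-0.66,-0.24,0,0,0,85],[-1,-0.96,-0.36,0,0,0,85]]'
python3 -m inch '[[-0.33,-0.33,0,0,0,0,60],[-0.66,-0.66,0,0,0,0,60],[-1,-0.96,0,0,0,0,60]]'
python3 -m inch '[[-0.33,-0.33,0,0,0,0,60],[-0.66,-0.66,0,0,0,0,60],[-1,-0.96,0,0,0,0,60]]'
python3 -m inch '[[-0.33,-0.33,0,0,0,0,60],[-0.66,-0.66,0,0,0,0,60],[-1,-0.95,0,0,0,0,60],[-1,-0.95,0,0,0,0,60],[-1,-0.95,0,0,0,0,60]]'
python3 - <<'E'
from h import *
st=manip.read_state();print(st["joint_pos"].round(3),st["position"],st["clock"],st["ft_torque"])
im=manip.capture("wrist");np.savez("w1",im=im,**st)
cv2.imwrite("pics/w1.png",im[:,:,::-1])
for P in([.584,-.155,.113],[.516,-.146,.124]):print(proj(cam("wrist",st),P))
E
```

```text
clock: 0.52
position: [0.3178, 0.4346, 0.2952]
eef_rot: [0.191, 0.982, -0.0, -0.0]
wrist_force: [1.3, 0.4, 0.5]
gripper_width: 0.997
grasp_force: 0.0
clock: 0.9
position: [0.3938, 0.2631, 0.2952]
eef_rot: [0.191, 0.982, 0.0, -0.0]
wrist_force: [0.7, 0.6, -1.0]
gripper_width: 0.703
grasp_force: 0.0
clock: 1.27
position: [0.4697, 0.0919, 0.2953]
eef_rot: [0.191, 0.982, 0.0, 0.0]
wrist_force: [0.7, -0.0, 0.5]
gripper_width: 0.706
grasp_force: 0.0
clock: 1.9
position: [0.5549, -0.0968, 0.295]
eef_rot: [0.193, 0.981, -0.001, -0.0]
wrist_force: [-0.4, 0.4, 0.4]
gripper_width: 0.707
grasp_force: 0.0
[-0.483  0.203  0.667  1.782 -0.133  1.202  1.403] [ 0.55487755 -0.0967655   0.29496316] 1.9 [0.02984822 0.02619821 0.03787236]
[232.46601033 246.2736058 ]
[206.32213905 175.93172027]
```

View pics/w1.png

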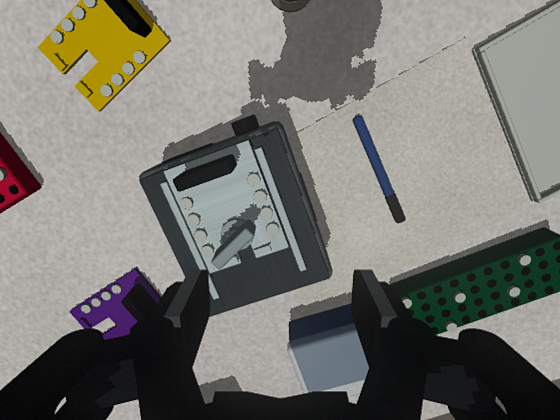

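The wrist picture shows the shaker at (235,220) with the aluminium holder's grip at (205,172) and the wing's top at (233,244). The pen is at (380,168). The candidates are the aluminium holder (225,210), the yellow one (105,45) and the purple one (115,310). Only the aluminium one is clamped on the shaker deck by the nut, so that is the one meant. One enlarged crop to confirm and measure.

Run:
```python
from h import *
im=np.load("w1.npz")["im"][120:300,130:340,::-1]
cv2.imwrite("pics/w1c.png",cv2.resize(im,None,fx=3.3,fy=3.3,interpolation=cv2.INTER_CUBIC))
```

```text
(no output)
```

View pics/w1c.png

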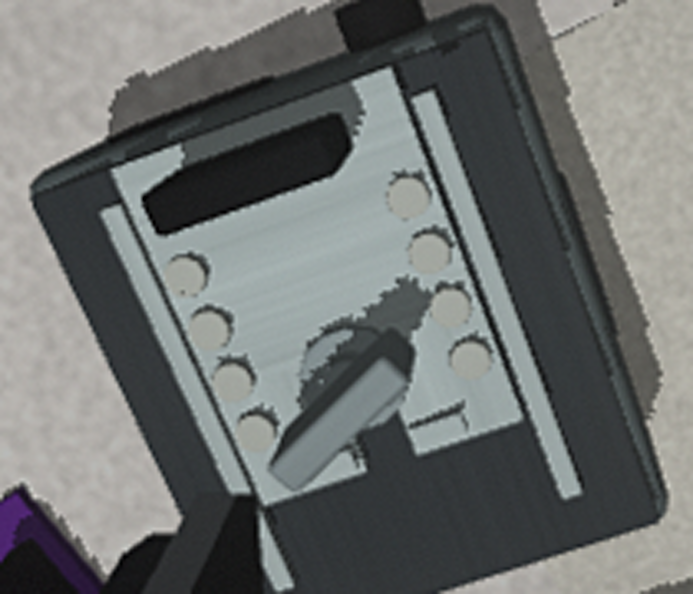

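The crop confirms the aluminium plate with its white caps, lying between the rails under the winged nut. Crop pixels: the wing's top face runs (268,467), (297,490), (408,380), (388,362). The plate's grip-end corners are (112,170) and (392,68), and one +x corner is (524,420).

Run:
```python
from h import *
z=np.load("w1.npz");st={k:z[k] for k in("position","eef_rot")};c=cam("wrist",st)
f=lambda pts,h:np.array([onz(c,130+u/3.3,120+v/3.3,h) for u,v in pts])
w=f([(268,467),(297,490),(408,380),(388,362)],.127)
d=(w[3]+w[2]-w[0]-w[1])/2
print("wing c",w.mean(0),"len",np.linalg.norm(d),"thick",np.linalg.norm(w[0]-w[1]),np.linalg.norm(w[2]-w[3]),"yaw",np.degrees(np.arctan2(d[1],d[0])))
p=f([(112,170),(392,68),(524,420)],.086);print(p,np.linalg.norm(p[0]-p[1]),np.linalg.norm(p[1]-p[2]))
ax=p[2]-p[1];print("holder yaw",np.degrees(np.arctan2(ax[1],ax[0])), "from edge",np.degrees(np.arctan2(*(p[1]-p[0])[[1,0]]))-90)
u=ax/np.linalg.norm(ax);print("origin est",(p[0]+p[1])/2+u*.08)
rl=f([(107,210),(285,590),(427,92),(570,497)],.085);e=rl[3]-rl[2];print("rail yaw",np.degrees(np.arctan2(e[1],e[0])),np.linalg.norm(e))
g=f([(143,197),(165,236),(330,178),(355,140),(335,113)],.124);print(g)
```

```text
wing c [ 0.5819045  -0.15172904  0.127     ] len 0.04352219846005534 thick 0.009899857580682302 0.007035986002304477 yaw 111.71338325751752
[[ 0.50134785 -0.19037373  0.086     ]
 [ 0.50533029 -0.10677967  0.086     ]
 [ 0.61455688 -0.11198139  0.086     ]] 0.08368886525192237 0.10935037447860693
holder yaw -2.7265479646821618 from edge -2.727521829703832
origin est [ 0.58324851 -0.15238224  0.086     ]
rail yaw -3.534299588455811 0.12889666409082395
[[ 0.50854854 -0.17243614  0.124     ]
 [ 0.51953648 -0.17189036  0.124     ]
 [ 0.52185339 -0.12737229  0.124     ]
 [ 0.51559922 -0.11776399  0.124     ]
 [ 0.50773281 -0.1195637   0.124     ]]
```

The sizes check out: plate 83.7 by 109 mm and wing 43.5 mm long. Holder yaw is -2.7°, the axis is at (0.5826, -0.152) and the wing yaw is about 112°. Next I move above the nut with the tool x along the wing.

```bash
python3 -m inch '[[-0.1,-0.09,0.2,0,0,0.22,35],[-0.2,-0.18,0.4,0,0,0.44,35],[-0.31,-0.27,0.6,0,0,0.66,35],[-0.31,-0.27,0.63,0,0,0.88,35],[-0.31,-0.27,0.63,0,0,1,35],[-0.31,-0.27,0.63,0,0,1,35],[-0.31,-0.27,0.63,0,0,1,35]]'
python3 - <<'E'
from h import *
st=manip.read_state();Rm=R.from_quat(st["eef_rot"]).as_matrix()
print(st["joint_pos"].round(3),st["position"],st["clock"],st["ft_torque"],np.degrees(np.arctan2(Rm[1,0],Rm[0,0])))
im=manip.capture("wrist");np.savez("w2",im=im,**st)
c=cam("wrist",st);print(proj(c,[.5826,-.152,.127]))
cv2.imwrite("pics/w2.png",cv2.resize(im[180:400,170:390,::-1],None,fx=2.7,fy=2.7,interpolation=cv2.INTER_CUBIC))
E
```

```text
clock: 2.82
position: [0.5831, -0.1477, 0.2008]
eef_rot: [0.551, 0.835, 0.001, -0.0]
wrist_force: [0.3, -0.1, -0.1]
gripper_width: 0.407
grasp_force: 0.0
[-0.444  0.426  0.783  1.793 -0.341  1.064  0.868] [ 0.58308013 -0.14767852  0.20080063] 2.825 [ 0.04634727 -0.02937523  0.00011516] 113.17013507454443
[275.78985594 244.49113546]
```

View pics/w2.png

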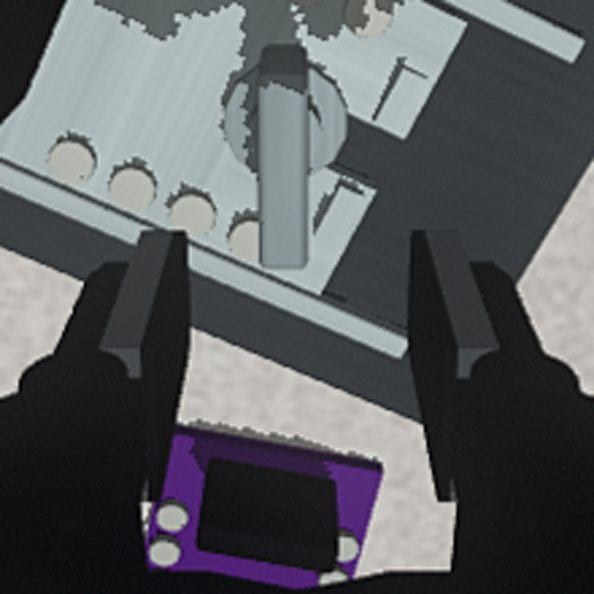

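The close view shows the wing standing vertical in the picture, with its centre at full-image (275,245) against a predicted (276,244). It lies parallel to the pads, so I descend and grip.

```bash
python3 -m inch '[[-0.025,-0.015,0.2,0,0,0,35],[-0.025,-0.015,0.4,0,0,0,35],[-0.025,-0.015,0.53,0,0,0,35],[-0.025,-0.015,0.53,0,0,0,35],[-0.025,-0.015,0.53,0,0,0,5],[-0.025,-0.015,0.53,0,0,0,5],[-0.025,-0.015,0.53,0,0,0,5],[-0.025,-0.015,0.53,0,0,0,5],[-0.025,-0.015,0.53,0,0,0,5]]' 50
python3 - <<'E'
from h import *
st=manip.read_state();Rm=R.from_quat(st["eef_rot"]).as_matrix()
print(st["joint_pos"].round(3),st["position"],st["ft_torque"],np.degrees(np.arctan2(Rm[1,0],Rm[0,0])))
E
```

```text
clock: 4.0
position: [0.5826, -0.1546, 0.1226]
eef_rot: [0.552, 0.834, 0.0, 0.0]
wrist_force: [-3.0, -0.3, 6.8]
gripper_width: 0.112
grasp_force: 52.0
[-0.38   0.529  0.724  1.842 -0.43   0.931  0.939] [ 0.58258747 -0.15458171  0.12257865] [-0.06863822  0.74481049  0.00484429] 112.92523114114293
```

```bash
python3 -m inch '[[0,0,0,0,0,0,20],[0,0,0,0,0,0,20],[0.017,0,0,0,0,0,20],[0.017,0,0,0,0,0,20],[0.017,0,0,0,0,0,20]]' 50
python3 - <<'E'
from h import *
st=manip.read_state();Rm=R.from_quat(st["eef_rot"]).as_matrix()
print(st["position"],st["ft_torque"],np.degrees(np.arctan2(Rm[1,0],Rm[0,0])))
E
python3 -m inch '[[0,0,0,0,0,0,5],[0,0,0,0,0,0,5],[0,0,0,0,0,0,5],[0,0,0,0,0,0,5]]' 50
```

```text
clock: 4.62
position: [0.5814, -0.1513, 0.1212]
eef_rot: [0.552, 0.834, 0.0, -0.0]
wrist_force: [-0.1, -1.0, -0.1]
gripper_width: 0.233
grasp_force: 0.0
[ 0.58139857 -0.15127502  0.12121164] [ 0.04277655 -0.04830573 -0.055561  ] 112.97141494486227
clock: 5.12
position: [0.5811, -0.1515, 0.1213]
eef_rot: [0.552, 0.834, -0.0, -0.0]
wrist_force: [-2.1, 0.9, 2.6]
gripper_width: 0.12
grasp_force: 52.0
```

```bash
cat > s.py <<'E'
from h import *
st=manip.read_state();Rm=R.from_quat(st["eef_rot"]).as_matrix()
print(st["position"].round(4),"F",st["wrist_force"].round(2),"tq",st["ft_torque"].round(3),"az",np.degrees(np.arctan2(Rm[1,0],Rm[0,0])).round(2),"q",st["joint_pos"].round(2),"w",round(st["gripper_width"],3),"t",st["clock"])
E
python3 s.py
python3 -m inch '[[0,0,-0.001,0,0,0.06,5],[0,0,-0.002,0,0,0.12,5],[0,0,-0.003,0,0,0.18,5],[0,0,-0.003,0,0,0.18,5]]' 50 >/dev/null; python3 s.py
python3 -m inch '[[0,0,-0.001,0,0,0.07,5],[0,0,-0.002,0,0,0.14,5],[0,0,-0.003,0,0,0.21,5],[0,0,-0.004,0,0,0.28,5],[0,0,-0.005,0,0,0.34,5],[0,0,-0.005,0,0,0.34,5]]' 50 >/dev/null; python3 s.py
```

```text
[ 0.5811 -0.1515  0.1213] F [-2.13  0.94  2.58] tq [0.095 0.323 0.006] az 112.95 q [-0.38  0.53  0.72  1.85 -0.43  0.93  0.94] w 0.12 t 5.125
[ 0.5814 -0.1514  0.1216] F [-0.31 -0.11  0.69] tq [0.017 0.175 0.125] az 104.92 q [-0.41  0.54  0.76  1.85 -0.45  0.93  0.81] w 0.116 t 5.625
[ 0.5819 -0.1514  0.1225] F [ 0.59 -0.14 -0.35] tq [-0.042 -0.117  0.129] az 89.65 q [-0.45  0.56  0.82  1.85 -0.5   0.95  0.58] w 0.117 t 6.375
```

The torque holds at about 0.13 N m while the nut turns, so it gives. I continue to just short of the earliest possible stop.

```bash
python3 -m inch '[[0,0,-0.0015,0,0,0.1,5],[0,0,-0.003,0,0,0.2,5],[0,0,-0.0045,0,0,0.3,5],[0,0,-0.006,0,0,0.4,5],[0,0,-0.0078,0,0,0.5,5],[0,0,-0.0094,0,0,0.6,5],[0,0,-0.011,0,0,0.7,5],[0,0,-0.0126,0,0,0.8,5],[0,0,-0.014,0,0,0.9,5],[0,0,-0.0157,0,0,1,5],[0,0,-0.0157,0,0,1,5]]' 50 >/dev/null; python3 s.py
python3 -m inch '[[0,0,-0.0015,0,0,0.1,5],[0,0,-0.003,0,0,0.2,5],[0,0,-0.0045,0,0,0.3,5],[0,0,-0.006,0,0,0.4,5],[0,0,-0.007,0,0,0.5,5],[0,0,-0.007,0,0,0.5,5]]' 50 >/dev/null; python3 s.py
```

```text
[ 0.5831 -0.1519  0.125 ] F [ 4.69 -2.32 -4.07] tq [-0.472 -0.977  0.156] az 44.69 q [-0.57  0.65  1.    1.85 -0.64  1.   -0.09] w 0.117 t 7.75
[ 0.5834 -0.1525  0.1262] F [ 5.64 -3.99 -3.57] tq [-0.683 -1.104  0.124] az 22.17 q [-0.62  0.7   1.08  1.85 -0.72  1.04 -0.42] w 0.116 t 8.5
```

```bash
python3 -m inch '[[0.003,0.004,-0.001,0,0,0.05,5],[0.005,0.008,-0.002,0,0,0.1,5],[0.005,0.008,-0.0025,0,0,0.15,5],[0.005,0.008,-0.0025,0,0,0.15,5]]' 50 >/dev/null; python3 s.py
python3 -m inch '[[0,0,-0.001,0,0,0.05,5],[0,0,-0.002,0,0,0.1,5],[0,0,-0.0025,0,0,0.15,5],[0,0,-0.0025,0,0,0.15,5]]' 50 >/dev/null; python3 s.py
```

```text
[ 0.5836 -0.1528  0.1265] F [ 5.65 -2.46 -2.83] tq [-0.68  -1.064  0.179] az 15.29 q [-0.63  0.72  1.11  1.85 -0.74  1.06 -0.52] w 0.12 t 9.0
[ 0.5836 -0.1531  0.1269] F [ 4.88 -3.47 -3.29] tq [-0.755 -1.172  0.205] az 8.53 q [-0.64  0.74  1.13  1.85 -0.77  1.07 -0.62] w 0.118 t 9.5
```

```bash
python3 -m inch '[[0,0,-0.001,0,0,0.05,5],[0,0,-0.002,0,0,0.1,5],[0,0,-0.0025,0,0,0.15,5],[0,0,-0.0025,0,0,0.15,5]]' 50 >/dev/null; python3 s.py
```

```text
[ 0.5836 -0.1532  0.1273] F [ 5.4  -4.25 -4.22] tq [-0.897 -1.203  0.162] az 1.78 q [-0.65  0.76  1.16  1.85 -0.79  1.08 -0.73] w 0.117 t 10.0
```

```bash
python3 -m inch '[[0,0,-0.001,0,0,0.05,5],[0,0,-0.002,0,0,0.1,5],[0,0,-0.0025,0,0,0.15,5],[0,0,-0.0025,0,0,0.15,5]]' 50 >/dev/null; python3 s.py
```

```text
[ 0.5836 -0.1534  0.1276] F [ 5.86 -4.06 -4.61] tq [-0.955 -1.186  0.187] az -4.98 q [-0.66  0.78  1.18  1.85 -0.81  1.1  -0.83] w 0.115 t 10.5
```

```bash
python3 s.py
```

```text
[ 0.5836 -0.1534  0.1276] F [ 5.86 -4.06 -4.61] tq [-0.955 -1.186  0.187] az -4.98 q [-0.66  0.78  1.18  1.85 -0.81  1.1  -0.83] w 0.115 t 10.5
```

```bash
python3 -m inch '[[0.003,0.003,-0.0005,0,0,0.05,5],[0.005,0.005,-0.001,0,0,0.1,5],[0.005,0.005,-0.0015,0,0,0.15,5],[0.005,0.005,-0.0015,0,0,0.15,5]]' 50 >/dev/null; python3 s.py
```

```text
[ 0.5836 -0.1537  0.1279] F [ 3.82 -4.07 -2.42] tq [-0.907 -0.914  0.145] az -11.76 q [-0.67  0.79  1.2   1.85 -0.83  1.11 -0.93] w 0.113 t 11.0
```

```bash
python3 -m inch '[[0,0,-0.001,0,0,0.05,5],[0,0,-0.002,0,0,0.1,5],[0,0,-0.0022,0,0,0.15,5],[0,0,-0.0022,0,0,0.15,5]]' 50 >/dev/null; python3 s.py
```

```text
[ 0.5836 -0.154   0.1283] F [ 3.69 -3.81 -2.54] tq [-0.911 -0.909  0.132] az -18.52 q [-0.68  0.81  1.22  1.85 -0.86  1.13 -1.03] w 0.115 t 11.5
```

```bash
python3 -m inch '[[0,0,-0.001,0,0,0.05,5],[0,0,-0.002,0,0,0.1,5],[0,0,-0.0022,0,0,0.15,5],[0,0,-0.0022,0,0,0.15,5]]' 50 >/dev/null; python3 s.py
```

```text
[ 0.5835 -0.1542  0.1286] F [ 3.19 -3.8  -2.24] tq [-0.918 -0.842  0.108] az -25.28 q [-0.69  0.83  1.24  1.85 -0.88  1.14 -1.13] w 0.112 t 12.0
```

```bash
python3 -m inch '[[0,0,-0.001,0,0,0.05,5],[0,0,-0.002,0,0,0.1,5],[0,0,-0.0022,0,0,0.15,5],[0,0,-0.0022,0,0,0.15,5]]' 50 >/dev/null; python3 s.py
```

```text
[ 0.5833 -0.1543  0.1289] F [ 4.04 -4.11 -2.17] tq [-1.08  -0.839  0.293] az -32.01 q [-0.7   0.85  1.26  1.85 -0.9   1.16 -1.24] w 0.116 t 12.5
```

The torque has risen to 0.29 N m, so the stop is being met. I continue in small steps.

```bash
python3 -m inch '[[0,0,0,0,0,0.04,5],[0,0,0,0,0,0.07,5],[0,0,0,0,0,0.07,5]]' 50 >/dev/null; python3 s.py
```

```text
[ 0.5833 -0.1544  0.1289] F [ 3.58 -5.61 -2.6 ] tq [-1.138 -0.771  0.352] az -35.13 q [-0.7   0.86  1.27  1.85 -0.91  1.16 -1.29] w 0.118 t 12.875
```

```bash
python3 -m inch '[[0,0,0,0,0,0.04,5],[0,0,0,0,0,0.08,5],[0,0,0,0,0,0.08,5],[0,0,0,0,0,0.08,5]]' 50 >/dev/null; python3 s.py
```

```text
[ 0.5833 -0.1545  0.1289] F [ 3.39 -4.8  -2.13] tq [-1.128 -0.735  0.485] az -38.69 q [-0.7   0.87  1.28  1.85 -0.92  1.17 -1.34] w 0.116 t 13.375
```

```bash
python3 -m inch '[[0,0,0,0,0,0,5],[0,0,0,0,0,0,5]]' 50 >/dev/null; python3 s.py
python3 -m inch '[[0,0,0,0,0,0,30],[0,0,0,0,0,0,30],[0,0,0,0,0,0,30],[0,0,-0.2,0,0,0,30],[0,0,-0.4,0,0,0,30],[0,0,-0.5,0,0,0,30],[0,0,-0.5,0,0,0,30]]' 50 >/dev/null; python3 s.py
```

```text
[ 0.5832 -0.1545  0.1289] F [ 3.14 -5.47 -2.59] tq [-1.13  -0.719  0.499] az -38.69 q [-0.7   0.87  1.28  1.85 -0.92  1.17 -1.34] w 0.117 t 13.625
[ 0.5836 -0.1532  0.2044] F [-0.37 -0.09 -0.53] tq [-0.002  0.018  0.042] az -38.69 q [-0.75  0.8   1.39  1.8  -0.83  1.28 -1.39] w 0.351 t 14.5
```

The stop is firm: 0.5 N m held for over 0.25 s, bushing about 0.2, then released. Next I turn for the holder's grip.

```bash
python3 -m inch '[[0,0,0,0,0,-0.22,40],[0,0,0,0,0,-0.44,40],[0,0,0,0,0,-0.66,40],[0,0,0,0,0,-0.88,40],[0,0,0,0,0,-0.933,40]]' >/dev/null
python3 -m inch '[[0,0,0,0,0,-0.22,40],[0,0,0,0,0,-0.44,40],[0,0,0,0,0,-0.66,40],[0,0,0,0,0,-0.88,40],[0,0,0,0,0,-0.933,40]]' >/dev/null
python3 -m inch '[[0,0,0,0,0,-0.22,40],[0,0,0,0,0,-0.44,40],[0,0,0,0,0,-0.66,40],[0,0,0,0,0,-0.88,40],[0,0,0,0,0,-0.933,40],[0,0,0,0,0,-0.933,40]]' >/dev/null; python3 s.py
python3 -m inch '[[0.013,-0.25,0,0,0,0,40],[0.013,-0.46,0,0,0,0,40],[0.013,-0.46,0,0,0,0,40],[0.013,-0.46,0,0,0,0,40]]' >/dev/null; python3 s.py
python3 - <<'E'
from h import *
st=manip.read_state();im=manip.capture("wrist");np.savez("w3",im=im,**st)
c=cam("wrist",st);print(proj(c,[.5148,-.1478,.124]))
cv2.imwrite("pics/w3.png",im[:,:,::-1])
E
```

```text
[ 0.583  -0.1531  0.2033] F [-0.24  0.57 -0.51] tq [ 0.018  0.026 -0.051] az 87.08 q [-0.53  0.47  0.92  1.79 -0.42  1.09  0.49] w 0.472 t 16.5
[ 0.5153 -0.1476  0.2039] F [ 0.9  -0.1   0.08] tq [ 0.026  0.028 -0.016] az 87.21 q [-0.64  0.33  0.99  1.95 -0.32  1.03  0.45] w 0.47 t 17.0
[278.79896909 235.26755445]
```

View pics/w3.png

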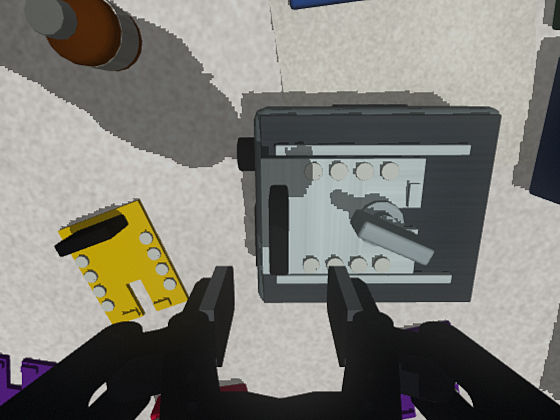

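The picture shows the grip's top at columns 269–288, rows 185–273, against a predicted (279,235), with the rails horizontal. It is aligned, so I descend and grip.

```bash
python3 -m inch '[[0.01,-0.003,0.2,0,0,0,40],[0.01,-0.003,0.4,0,0,0,40],[0.01,-0.003,0.55,0,0,0,40],[0.01,-0.003,0.63,0,0,0,40],[0.01,-0.003,0.63,0,0,0,40]]' 60 >/dev/null; python3 s.py
python3 -m inch '[[0,0,0,0,0,0,6],[0,0,0,0,0,0,6],[0,0,0,0,0,0,6],[0,0,0,0,0,0,6],[0,0,0,0,0,0,6]]' 60 >/dev/null; python3 s.py
```

```text
[ 0.5141 -0.1463  0.1085] F [0.11 0.27 0.98] tq [-0.033  0.04  -0.035] az 87.26 q [-0.52  0.48  0.87  2.02 -0.48  0.86  0.57] w 0.466 t 17.675
[ 0.5151 -0.1466  0.1103] F [0.23 0.31 6.39] tq [0.021 0.135 0.035] az 87.26 q [-0.52  0.47  0.87  2.02 -0.48  0.86  0.57] w 0.129 t 18.3
```

```bash
python3 -m inch '[[0,0,-0.005,0,0,0,6],[0,-0.02,-0.005,0,0,0,6],[0,-0.04,-0.005,0,0,0,6],[0,-0.07,-0.005,0,0,0,6],[0,-0.07,-0.005,0,0,0,6]]' 60 >/dev/null; python3 s.py
```

```text
[ 0.5036 -0.1458  0.1103] F [1.45 0.84 5.26] tq [-0.002 -0.384 -0.047] az 87.26 q [-0.54  0.45  0.88  2.04 -0.47  0.86  0.56] w 0.127 t 18.925
```

```bash
python3 -m inch '[[0,-0.04,0,0,0,0,6],[0,-0.08,0,0,0,0,6],[0,-0.12,0,0,0,0,6],[0,-0.16,0,0,0,0,6],[0,-0.16,0,0,0,0,6]]' 60 >/dev/null; python3 s.py
```

```text
[ 0.4791 -0.1448  0.1102] F [1.36 0.03 6.72] tq [-0.056 -0.707 -0.031] az 87.24 q [-0.57  0.41  0.91  2.1  -0.44  0.83  0.56] w 0.13 t 19.55
```

```bash
python3 -m inch '[[0,-0.04,0,0,0,0,6],[0,-0.08,0,0,0,0,6],[0,-0.12,0,0,0,0,6],[0,-0.15,0,0,0,0,6],[0,-0.15,0,0,0,0,6]]' 60 >/dev/null; python3 s.py
python3 -m inch '[[0,0,-0.03,0,0,0,6],[0,0,-0.06,0,0,0,6],[0,0,-0.1,0,0,0,6],[0,0,-0.1,0,0,0,6]]' 60 >/dev/null; python3 s.py
```

```text
[ 0.4564 -0.1436  0.11  ] F [ 2.47 -0.08  7.52] tq [-0.128 -1.003 -0.014] az 87.25 q [-0.59  0.37  0.93  2.15 -0.41  0.81  0.55] w 0.126 t 20.175
[ 0.4566 -0.1435  0.1249] F [ 0.17  0.9  -2.09] tq [0.061 0.021 0.04 ] az 87.26 q [-0.62  0.34  0.96  2.14 -0.37  0.84  0.52] w 0.132 t 20.675
```

The holder is out and lifted, with about 2.3 N of weight on the wrist. I lift it clear of the bottle and measure the tray from the first fixed-camera pictures.

```bash
python3 -m inch '[[0,0,-0.1,0,0,0,6],[0,0,-0.25,0,0,0,6],[0,0,-0.4,0,0,0,6],[0,0,-0.52,0,0,0,6],[0,0,-0.52,0,0,0,6]]' 60 >/dev/null; python3 s.py
python3 - <<'E'
import cv2,numpy as np
a=cv2.imread("pics/scene0.png")[178:230,295:375];b=cv2.imread("pics/side0.png")[167:219,205:285]
cv2.imwrite("pics/tray.png",np.vstack([cv2.resize(x,None,fx=5,fy=5,interpolation=cv2.INTER_CUBIC) for x in(a,b)]))
E
```

```text
[ 0.4584 -0.144   0.2047] F [-0.2   1.21 -2.3 ] tq [ 0.059  0.032 -0.028] az 87.26 q [-0.77  0.17  1.09  2.08 -0.18  0.99  0.36] w 0.129 t 21.3
```

View pics/tray.png

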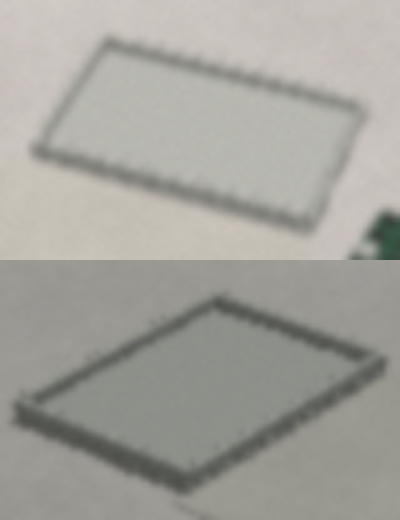

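Run:
```python
from h import *
for n,o,pts in(("scene",(295,178),[(107,40),(368,106),(312,220),(35,148)]),("side",(205,167),[(215,38),(385,103),(188,217),(16,143)])):
    c=cam(n);P=np.array([onz(c,o[0]+u/5,o[1]+v/5,.016) for u,v in pts])
    print(n,P.mean(0).round(4),[round(float(np.linalg.norm(P[i]-P[i-1])),3) for i in range(4)])
    print(P[:,:2].round(3))
    for i in range(4):
        d=P[i]-P[i-1];print(np.degrees(np.arctan2(d[1],d[0])).round(1),end=" ")
    print()
```

```text
scene [0.605  0.2144 0.016 ] [0.138, 0.185, 0.135, 0.183]
[[0.505 0.269]
 [0.688 0.295]
 [0.704 0.161]
 [0.523 0.132]]
97.5 8.1 -83.2 -170.9 
side [0.5922 0.2142 0.016 ] [0.183, 0.141, 0.182, 0.138]
[[0.675 0.295]
 [0.691 0.155]
 [0.51  0.135]
 [0.493 0.272]]
7.3 -83.5 -173.7 96.9
```

```bash
python3 -m inch '[[0.2,0.05,0,0,0,0,6],[0.45,0.1,0,0,0,0,6],[0.7,0.15,0,0,0,0,6],[0.95,0.2,0,0,0,0,6]]' 60 >/dev/null
python3 -m inch '[[0.25,0.1,0,0,0,-0.07,6],[0.5,0.2,0,0,0,-0.14,6],[0.75,0.27,0,0,0,-0.22,6],[0.9,0.33,0,0,0,-0.228,6],[0.9,0.33,0,0,0,-0.228,6],[0.9,0.33,0,0,0,-0.228,6]]' 60 >/dev/null;python3 s.py
python3 - <<'E'
from h import *
st=manip.read_state();im=manip.capture("wrist");np.savez("w4",im=im,**st)
cv2.imwrite("pics/w4.png",im[:,:,::-1])
E
```

```text
[0.5492 0.1276 0.2025] F [-0.05  0.19 -3.09] tq [-0.036  0.066  0.017] az 97.36 q [-1.02  0.36  0.87  1.88 -0.32  1.04  0.11] w 0.128 t 22.55
```

View pics/w4.png

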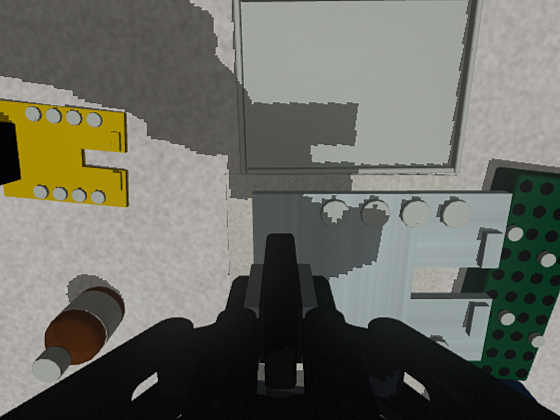

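The picture shows the holder in the jaws. The tray's near outer edge runs from about (237,173) to (462,175), and its near floor corners are about (246,167) and (455,167).

Run:
```python
from h import *
z=np.load("w4.npz");st={k:z[k] for k in("position","eef_rot")};c=cam("wrist",st)
for h,a,b,off in((.016,(237,173),(462,175),.070),(.005,(246,167),(455,167),.065)):
    A,B=onz(c,*a,h),onz(c,*b,h);d=(B-A)[:2];L=np.linalg.norm(d);u=d/L;n=np.array([-u[1],u[0]])
    m=(A+B)[:2]/2+n*off
    print(A.round(4),B.round(4),L,np.degrees(np.arctan2(u[1],u[0])),"centre",m)
    yaw=np.arctan2(u[1],u[0]);t=m-.043*u
    Rm=R.from_quat(st["eef_rot"]).as_matrix();D=np.r_[t,0.05]-st["position"]
    print("grip target",t,"tool units",(Rm.T@D/.15).round(3),"holder yaw now",np.degrees(np.arctan2(Rm[1,0],Rm[0,0]))-90)
```

```text
[0.5104 0.1398 0.016 ] [0.7026 0.1629 0.016 ] 0.19356453198449808 6.8577874352833295 centre [0.59811045 0.22082431]
grip target [0.55541809 0.21568988] tool units [0.579 0.118 1.015] holder yaw now 7.364916811328612
[0.5167 0.1439 0.005 ] [0.7002 0.1677 0.005 ] 0.185009051354495 7.372129656900141 centre [0.60013256 0.22025906]
grip target [0.55748801 0.21474159] tool units [0.571 0.13  1.015] holder yaw now 7.364916811328612
```

```bash
python3 -m inch '[[0.2,0.04,0,0,0,0,6],[0.4,0.09,0,0,0,0,6],[0.575,0.124,0.1,0,0,0,6],[0.575,0.124,0.3,0,0,0,6],[0.575,0.124,0.5,0,0,0,6],[0.575,0.124,0.7,0,0,0,6],[0.575,0.124,0.85,0,0,0,6],[0.575,0.124,0.97,0,0,0,6],[0.575,0.124,0.97,0,0,0,6],[0.575,0.124,0.97,0,0,0,6]]' 60 >/dev/null;python3 s.py
```

```text
[0.5578 0.2178 0.0583] F [ 0.08  1.18 -3.1 ] tq [-0.007  0.039  0.004] az 97.51 q [-0.98  0.62  0.69  1.88 -0.53  0.83  0.11] w 0.128 t 23.85
```

```bash
python3 -m inch '[[0,0,0.04,0,0,0,6],[0,0,0.08,0,0,0,6],[0,0,0.11,0,0,0,6],[0,0,0.125,0,0,0,6],[0,0,0.135,0,0,0,6],[0,0,0.14,0,0,0,6],[0,0,0.14,0,0,0,6]]' 60 >/dev/null;python3 s.py
python3 -m inch '[[0,0,0.006,0,0,0,6],[0,0,0.012,0,0,0,6],[0,0,0.012,0,0,0,6]]' 60 >/dev/null;python3 s.py
```

```text
[0.5569 0.2177 0.0364] F [-0.94  0.99 -1.83] tq [ 0.046  0.072 -0.051] az 97.52 q [-0.96  0.65  0.66  1.88 -0.55  0.8   0.13] w 0.132 t 24.725
[0.557  0.2178 0.0353] F [-2.07 -0.31  3.64] tq [-0.103  0.493  0.022] az 97.51 q [-0.96  0.66  0.66  1.88 -0.55  0.79  0.13] w 0.131 t 25.1
```

The plate is in contact (Fz from -2 to +3.6 N). I press slightly to seat it flat, release and rise.

```bash
python3 -m inch '[[0,0,0.003,0,0,0,6],[0,0,0.003,0,0,0,6]]' 30 >/dev/null;python3 s.py
python3 -m inch '[[0,0,0,0,0,0,18],[0,0,0,0,0,0,30],[0,0,0,0,0,0,32],[0,0,0,0,0,0,32],[0,0,-0.1,0,0,0,32],[0,0,-0.35,0,0,0,32],[0,0,-0.7,0,0,0,32],[0,0,-1,0,0,0,32]]' >/dev/null
python3 -m inch '[[-0.3,0,0,0,0,0,32],[-0.5,0,0,0,0,0,32],[-0.5,0,0,0,0,0,32],[-0.5,0,0,0,0,0,32]]' >/dev/null;python3 s.py
python3 - <<'E'
from h import *
st=manip.read_state();w=manip.capture("wrist")
s=manip.capture("side")
np.savez("w5",im=w,**st)
cv2.imwrite("pics/w5.png",np.hstack([cv2.resize(w,(400,300)),cv2.resize(s[120:330,150:430],(400,300))])[:,:,::-1])
E
```

```text
[0.5571 0.2178 0.0353] F [-3.72 -0.57  7.64] tq [-0.132  0.733  0.043] az 97.51 q [-0.96  0.66  0.66  1.88 -0.55  0.79  0.13] w 0.133 t 25.35
[0.5667 0.1444 0.1846] F [0.38 0.05 0.21] tq [0.056 0.066 0.029] az 97.54 q [-0.99  0.43  0.84  1.85 -0.37  1.03  0.13] w 0.372 t 26.85
```

View pics/w5.png

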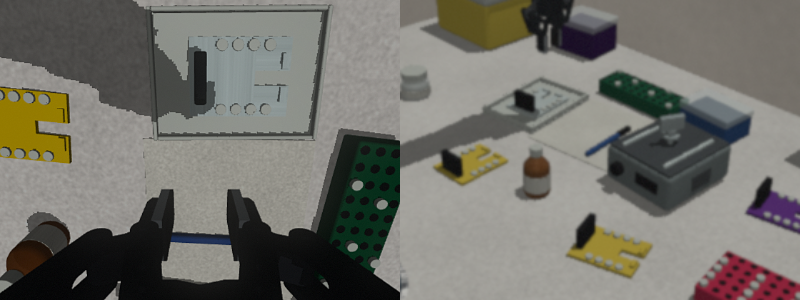

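The left half shows the holder at (240,75), lying flat and square inside the tray. The right half shows the pen, bottle, shaker with its nut and racks undisturbed, and the gripper clear of everything. I hand the job in.

```bash
python3 -c "
from bench import manip
print(manip.job_done())"
```

```text
the job is handed in; nothing more can be done
None
```

The nut was turned clockwise about 2.4 rad to its stop (0.5 N m held there), the holder was drawn out level and laid flat in the white tray, nothing else appears moved in the last pictures, and the job was handed in at about 27 s; no verdict was returned.

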